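Load the sample-cup magazine of the viscometer bench

ROBOT

A 6-joint arm with a two-finger parallel gripper is mounted at the origin on the work surface. World frame = base frame: x ahead of the robot, y to its left, z up, the work surface at z = 0. Lengths are in m, angles in rad, forces in N, time in s.
With the tool pointing down it reaches from about 0.275 to 0.975 m from the base axis. Payload 8.4 kg.
Tool frame: the origin (TCP) lies at the very end of the fingers, on their centre line; the grasp point (between the pads) lies 19 mm behind it; y points along the fingers, x is the direction in which the jaws open and shut, and the axes are right-handed (so a half turn about y gives the same grasp; the last joint's range is limited). The gripper opens to 92 mm and grips with 3 to 60 N. Pads are 20 mm wide; open, the fingers measure 128 mm over their backs; the gripper's body (75 mm by 189 mm) begins 69 mm behind the grasp point.
Start: joints at [1.217, 0.353, 1.633, -0, 1.155, -0.002], TCP at [0.215, 0.587, 0.19] pointing down, gripper open.
Joint ranges: [-2.63, 2.63], [-0.92, 2.1], [0.06, 2.66], [-1.3, 4.44], [0, 2.69], [-3.02, 3.02]. Speed limits (rad/s): [2.22, 2.22, 2.79, 3.14, 3.14, 3.14].

INTERFACE

Orientations are given as a unit quaternion [w, x, y, z].
In Python, from bench import sensors, cams, job_done gives the robot as it stands.
- The arm moves only by the tool send_rows, never from a script. Its argument "series" is one flat list of numbers, 5 for each row, row after row: the shift along the tool's x, y, z in cm, then the turn about the tool's y in degrees, then the closure, from 0 (fully open) to 1 (shut). A call has 1 to 20 rows; each row shifts and turns the commanded pose from where the row before left it, along the tool's axes as they then stand; what a row does not reach is not made up. A row lasts 1/12 s, in which the tool goes at most 41.7 mm and 7.16 degrees, less where a joint would pass 70% of its speed; a pose out of reach is approached as far as the arm can. A call is refused whole if a number of a shift passes 4.17 or a number of a turn 7.16, either way. A call with a gripper value outside its range is refused whole. The fingers move at their own pace and stop on an object; "force" is the grip in N (left out, the last holds). Time passes only in rows, so rows that do not move let the fingers close. It gives the time, the measured TCP pose, the force and the opening at its end, in the units of the state.
- sensors.get_state(): the state, without advancing time (a new reading comes with each control period).
- cams.grab_frame(name): name is "scene" or "top"; returns a dict with "pixels" (400x640x3 uint8, red, green, blue), "range_z" (400x640 float32, m along the optical axis (not along the pixel's ray), 0 where there is no reading), "mtx" (3x3 intrinsics, pixels), "R" (3x3) and "t" (3): a world point X has camera coordinates R X + t. Camera axes: x right, y down, z forward; pixel columns grow to the right and rows downward; lengths in m; the calibration is good to about 2 mm. A picture is of the moment at which its call begins.
- job_done(): hands the job in, once; it reports no verdict.
The state is a dict: "time_s": time; "joint_pos": joint angles; "joint_vel": joint speeds; "effort": joint torques, N m; "tool_pos": TCP position; "eef_rot": TCP orientation; "ft_force": force on the tool from outside, world axes, zero at the start; "moment": the same for the moment, N m; "opening": finger opening in m.
Only numpy, scipy, OpenCV 4.12 (cv2) and the standard library are available. Lean on these libraries where they do the work, as an engineer would, in place of code of your own. Each camera call takes 0.05 s, during which the arm holds its last target. There are 200 camera calls.

TASK

Load the two matching sample cups, the middle-sized ones (not the wide or the slim one), into the spring-loaded feed magazine, one at a time in either order: hold a cup upright by the upper end of its stem over the mouth, press it straight down until its whole lid is under the two sprung lips, and let it go so that the lips keep it there. The second cup pushes the first one down; at the end both are upright in the magazine, one above the other, held down by the lips.

Things in the scene. Friction and masses are not known exactly. Their poses are not given: they have to be found in the camera images.
- cup_a: lidded steel sample cup, one of two alike: foot 36 mm across, tapering out to 56 mm at 20 mm height, straight to the flat lid top at 26 mm; on it an upright round stem, 24 mm diameter, 46 mm tall (72 mm overall); 100 g. Starts upright on the table. Origin: centre of its underside, z up the stem. Grip the upper 25 mm of the stem, clear of the lips. Wider (84 mm) and slimmer (34 mm) cups of the same steel stand by.
- cup_b: the other of the two alike: same shape, sizes and origin as cup_a.
- mouth (a point): centre of the magazine's mouth, 145 mm above the table, level with the underside of its two lips; z up, lips facing each other along y. Nothing stands higher than the lips' tops, 5 mm above it. A loaded, released cup has its lid against the lips: origin 26 mm below this point, stem sticking out above. Press it 3 to 10 mm lower to pass the lips. The first cup ends 72 mm deeper, under the second.
- magazine: the fixed feed magazine: four aluminium rails (60 mm between opposite ones) on a white base 140 x 130 mm. Steel lips, noses 44 mm apart, slide out up to 10 mm as a cup's taper is pushed down between them (1 to 2 N each) and spring back over its lid. A follower, 4 mm below the lips, is sprung up: 4 N, 8 N with two cups. Pressing takes up to 20 N. Origin: centre of its underside, z up.
Things that resemble listed ones, but are neither listed nor needed, are in the scene too. Leave any blue or yellow look-alike of the cup_b alone. Leave any orange look-alike of the cup_a alone.

How it is judged:
On the way:
1. one of the two matching cups is pressed in, its lid below the lips (((horizontal distance between cup_a and mouth below 0.012 m and z of cup_a in the frame of mouth between -0.038 and -0.024 m and angle between cup_a's own z axis and vertical below 0.17 rad) or (horizontal distance between cup_b and mouth below 0.012 m and z of cup_b in the frame of mouth between -0.038 and -0.024 m and angle between cup_b's own z axis and vertical below 0.17 rad))), for 0.2 s.
At the end, for the whole second after the job is handed in: Both matching cups in the magazine, released, at rest, within 12 mm of its axis, upright within 10 degrees: either one with its lid under the lips (origin 24 to 38 mm below the mouth point), the other below it (origin 93 to 110 mm below) ((((horizontal distance between cup_a and mouth below 0.012 m and z of cup_a in the frame of mouth between -0.038 and -0.024 m and angle between cup_a's own z axis and vertical below 0.17 rad) and (horizontal distance between cup_b and mouth below 0.012 m and z of cup_b in the frame of mouth between -0.11 and -0.093 m and angle between cup_b's own z axis and vertical below 0.17 rad)) or ((horizontal distance between cup_b and mouth below 0.012 m and z of cup_b in the frame of mouth between -0.038 and -0.024 m and angle between cup_b's own z axis and vertical below 0.17 rad) and (horizontal distance between cup_a and mouth below 0.012 m and z of cup_a in the frame of mouth between -0.11 and -0.093 m and angle between cup_a's own z axis and vertical below 0.17 rad))) and linear speed of each of cup_a, cup_b below 0.02 m/s); the robot touches nothing.
It also fails if it takes over 64 s, if anything falls off the work surface, if the arm or the gripper's body presses on something with over 40 N, if the wrist force passes 120 N, or if a joint passes its speed limit or range.

## Working session

There is one attempt and no reset: what is moved stays moved. The work goes in short steps, Python scripts to look and compute and a tool call to move; the robot and the scene stay as the last step left them, time stands still between calls to the robot, and variables do not carry over. Pictures are saved under pics/ and viewed, about 8 in all and at most 12, crops included, and the job is handed in when it is done.

Besides the shell and the picture viewer there is one more tool, called after "Request:" by a JSON object that holds its "method" and its "body". send_rows: Moves the arm, as the interface text tells. Its arguments: {"type":"object","properties":{"series":{"type":"array","items":{"type":"number"}},"force":{"type":"number"}},"required":["series"]}

```bash
mkdir -p pics; cat > h.py <<'E'
import numpy as np, cv2
from bench import sensors, cams
def grab(n):
    f=cams.grab_frame(n); return f
def pts(f):
    z=f["range_z"]; h,w=z.shape; u,v=np.meshgrid(np.arange(w),np.arange(h))
    K=f["mtx"]; c=np.stack([(u-K[0,2])/K[0,0]*z,(v-K[1,2])/K[1,1]*z,z],-1)
    P=(c-f["t"])@f["R"]; P[z==0]=np.nan; return P
E
python3 - <<'E'
from h import *
s=sensors.get_state(); print({k:np.round(v,3) for k,v in s.items()})
for n in("top","scene"):
    f=grab(n); np.savez(n+".npz",**f); cv2.imwrite(f"pics/{n}0.png",f["pixels"][...,::-1]); print(n,f["mtx"].round(1).tolist(),(-f["R"].T@f["t"]).round(3),f["R"].round(3).tolist())
E
```

```text
{'time_s': np.float64(0.0), 'joint_pos': array([ 1.217,  0.354,  1.634,  0.   ,  1.155, -0.002]), 'joint_vel': array([ 0.001, -0.002,  0.001,  0.001, -0.001,  0.   ]), 'effort': array([ 1.0000e-03, -5.9386e+01, -3.3420e+01,  7.0000e-02,  2.4000e-02,
        0.0000e+00]), 'tool_pos': array([0.215, 0.586, 0.19 ]), 'eef_rot': array([-0.58 ,  0.58 ,  0.404, -0.405]), 'ft_force': array([ 0.226, -0.445,  0.452]), 'moment': array([-0.011,  0.021, -0.011]), 'opening': np.float64(0.092)}
top [[438.8, 0.0, 321.8], [0.0, 438.8, 200.1], [0.0, 0.0, 1.0]] [0.443 0.057 1.025] [[0.0, -1.0, -0.013], [-0.999, 0.0, -0.033], [0.033, 0.013, -0.999]]
scene [[363.2, 0.0, 322.1], [0.0, 363.2, 201.2], [0.0, 0.0, 1.0]] [ 0.813 -0.356  0.693] [[0.771, 0.636, 0.014], [0.474, -0.559, -0.68], [-0.425, 0.532, -0.733]]
```

View pics/top0.png

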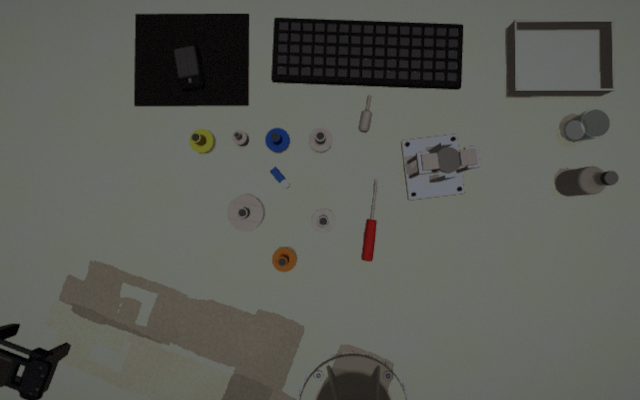

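View pics/scene0.png

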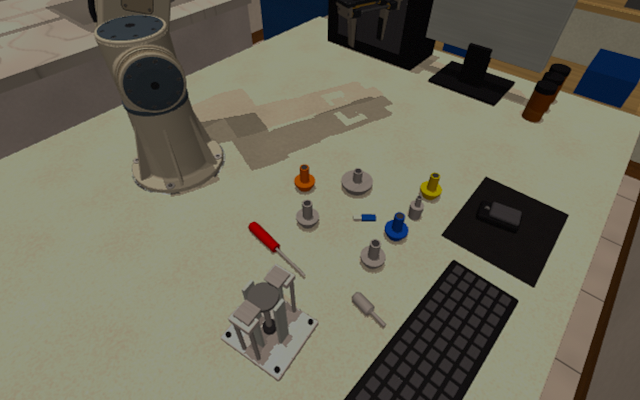

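The top view shows these candidates:
- Wide cup at (245,212).
- Slim cup at (240,138).
- Steel mid-sized cups at (320,139) and (323,220).
- Coloured look-alikes: yellow (202,141), blue (277,139) and orange (285,259).
- Magazine at (435,165), with its lips at (425,162) and (468,157).

The two mid-sized steel cups fit the description. In the scene view they are at (373,257) and (307,214). Next I'll measure them in both views and make one enlarged crop.

```bash
cat > m.py <<'E'
from h import *
from scipy.spatial.transform import Rotation as Ro
D={n:dict(np.load(n+".npz")) for n in("top","scene")}
P={n:pts(f) for n,f in D.items()}
def win(n,u,v,r): return P[n][v-r:v+r+1,u-r:u+r+1].reshape(-1,3)
for nm,uv in dict(A=((320,139),(373,255)),B=((323,220),(307,213)),wide=((245,212),(357,182)),slim=((240,138),(416,208))).items():
    for n,(u,v) in zip(("top","scene"),uv):
        q=win(n,u,v,28 if n=="top" else 22); q=q[q[:,2]>.012]
        # keep near centre
        c=np.median(q,0); q=q[np.hypot(*(q-c)[:,:2].T)<.05]
        st=q[q[:,2]>q[:,2].max()-.006]; ld=q[(abs(q[:,2]-.026)<.004)]
        (lx,ly),lr=cv2.minEnclosingCircle(ld[:,:2].astype(np.float32)) if len(ld) else ((0,0),0)
        (sx,sy),sr=cv2.minEnclosingCircle(st[:,:2].astype(np.float32))
        print(nm,n,"top z",q[:,2].max().round(4),"stem",np.round([sx,sy,sr],4),len(st),"lid z",np.median(ld[:,2]).round(4),"c",np.round([lx,ly,lr],4))
for n,(u,v,r) in dict(top=(440,165,40),scene=(270,320,60)).items():
    q=win(n,u,v,r); m=(q[:,2]>.14)&(q[:,2]<.16); q=q[m]
    (c,s,a)=cv2.minAreaRect(q[:,:2].astype(np.float32)); print("lips",n,len(q),np.median(q[:,2]),np.round(c,4),np.round(s,4),a)
    cv=cv2.kmeans(q[:,:2].astype(np.float32),2,None,(3,30,1e-5),5,cv2.KMEANS_PP_CENTERS)
    for k in(0,1):
        g=q[cv[1][:,0]==k]; print(cv2.minAreaRect(g[:,:2].astype(np.float32)),len(g),np.ptp(g[:,:2],axis=0),g[:,2].mean())
    q=win(n,u,v,r); b=q[(q[:,2]>.004)&(q[:,2]<.03)]; print("base",n,cv2.minAreaRect(b[:,:2].astype(np.float32)),np.median(b[:,2]))
    q=win(n,u,v,r); b=q[(q[:,2]>.12)&(q[:,2]<.143)]; print("follower",n,b.mean(0),len(b),cv2.minEnclosingCircle(b[:,:2].astype(np.float32)))
q=[-0.58,0.58,.404,-.405]; print(Ro.from_quat(q,scalar_first=True).as_matrix().round(3))
T=D["top"]["pixels"][100:270,180:500,::-1]; S=D["scene"]["pixels"][150:390,200:460,::-1]
g=lambda i,k:np.clip(cv2.resize(i,None,fx=k,fy=k,interpolation=cv2.INTER_CUBIC).astype(float)*1.5,0,255).astype(np.uint8)
a=g(T,1.35);b=g(S,2.0); a=cv2.resize(a,(432,230)); o=np.zeros((590,790,3),np.uint8)
o[:480,:520]=b; t=g(D["top"]["pixels"][120:240,300:350,::-1],4.8); o[:576,540:780]=t
cv2.imwrite("pics/crop1.png",o)
E
python3 m.py
```

```text
A top top z 0.0768 stem [0.6138 0.0742 0.0118] 87 lid z 0.0269 c [0.6141 0.0746 0.0279]
A scene top z 0.0748 stem [0.6165 0.0731 0.0121] 88 lid z 0.0261 c [0.6166 0.0732 0.0282]
B top top z 0.0773 stem [0.4284 0.0681 0.0116] 78 lid z 0.0268 c [0.4282 0.0684 0.0281]
B scene top z 0.0748 stem [0.4318 0.0674 0.0123] 68 lid z 0.026 c [0.4304 0.0673 0.0287]
wide top top z 0.0667 stem [0.4467 0.2463 0.0115] 55 lid z 0.0268 c [0.4468 0.2466 0.042 ]
wide scene top z 0.0624 stem [0.4486 0.2449 0.014 ] 54 lid z 0.0261 c [0.4509 0.2447 0.0427]
slim top top z 0.0728 stem [0.6164 0.2572 0.0064] 28 lid z 0.027 c [0.6139 0.257  0.0162]
slim scene top z 0.0698 stem [0.6192 0.257  0.0074] 26 lid z 0.0252 c [0.6237 0.2512 0.0151]
lips top 1320 0.1451975462274654 [ 0.553  -0.1843] [0.0718 0.1245] 6.439560413360596
((0.5488354563713074, -0.15199404954910278), (0.07115639001131058, 0.05927343666553497), 6.841797828674316) 632 [0.07051595 0.06519184] 0.14645000270498587
((0.556908905506134, -0.21395811438560486), (0.071870818734169, 0.06489035487174988), 7.78415584564209) 688 [0.07082908 0.06914965] 0.146
[... 306 characters left out ...]
 [ 0.5556 -0.1854] [0.0727 0.1243] 7.061917304992676
((0.5601657032966614, -0.22001779079437256), (0.07161007821559906, 0.05454113334417343), 7.484133720397949) 843 [0.07137721 0.06032654] 0.14640241754959693
((0.5520106554031372, -0.15832766890525818), (0.07269337773323059, 0.06969259679317474), 7.55397891998291) 1010 [0.07350308 0.07581437] 0.14497125744690675
base scene ((0.5591630935668945, -0.15698595345020294), (0.18130357563495636, 0.25783300399780273), 16.8392276763916) 0.012420315918656158
follower scene [ 0.56028972 -0.18897658  0.13903286] 1079 ((0.5558271408081055, -0.18510237336158752), 0.06536620855331421)
[[ 0.346 -0.001 -0.938]
 [ 0.938 -0.001  0.346]
 [-0.001 -1.     0.001]]
```

View pics/crop1.png

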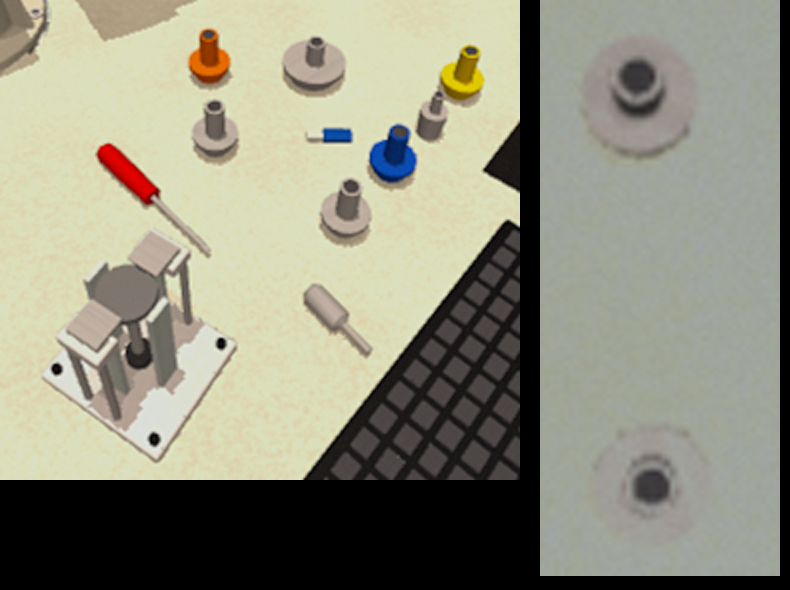

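The crop confirms it: the two steel cups at top-view (320,139) and (323,220) have lid radii of about 28 mm. The wide one measures 42 mm and the slim one 16 mm. The two views agree to about 3 mm, so I'm averaging them: A (0.615, 0.074), B (0.4295, 0.068), mouth (0.5545, -0.185), yaw about 7°. First move is over cup A.

Request:
{"method": "send_rows", "body": {"series": [-1.71,0,-2.76,0,0,-1.71,0,-2.76,0,0,-1.71,0,-2.76,0,0,-1.71,0,-2.76,0,0,-1.71,0,-2.76,0,0,-1.71,0,-2.76,0,0,-1.71,0,-2.76,0,0,-1.71,0,-2.76,0,0,-1.71,0,-2.76,0,0,-1.71,0,-2.76,0,0,-1.71,0,-2.76,0,0,-1.71,0,-2.76,0,0,-1.71,0,-2.76,0,0,-1.71,0,-2.76,0,0,-1.71,0,-2.76,0,0,-1.71,0,-2.76,0,0,-1.71,0,-2.76,0,0,-1.71,0,-2.76,0,0,-1.71,0,-2.76,0,0,-1.71,0,-2.76,0,0], "force": 50}}

```text
time_s: 1.77
tool_pos: [0.6163, 0.074, 0.1901]
eef_rot: [0.58, -0.58, -0.405, 0.405]
ft_force: [0.3, 0.4, 0.2]
opening: 0.092
```

```bash
cat >> h.py <<'E'
from scipy.spatial.transform import Rotation as Ro
def to(*g):
    s=sensors.get_state(); R=Ro.from_quat(s["eef_rot"],scalar_first=True).as_matrix()
    print("t",round(s["time_s"],2),"tcp",s["tool_pos"].round(4),"F",s["ft_force"].round(1),"open",round(float(s["opening"]),4),"ydir",R[:,1].round(4),"need cm",(R.T@(np.array(g)-s["tool_pos"])*100).round(2),"j",s["joint_pos"].round(2))
E
python3 -c "
from h import *
to(.6152,.0738,.047)"
```

```text
t 1.77 tcp [0.6163 0.074  0.1901] F [0.3 0.4 0.2] open 0.092 ydir [-6.e-04 -0.e+00 -1.e+00] need cm [-0.05 14.31  0.09] j [ 0.12  0.35  1.64  0.    1.15 -1.1 ]
```

Request:
{"method": "send_rows", "body": {"series": [0,1.6,0.1,0,0,0,1.6,0,0,0,0,1.6,0,0,0,0,1.6,0,0,0,0,1.6,0,0,0,0,1.6,0,0,0,0,1.6,0,0,0,0,1.6,0,0,0,0,1.0,0,0,0,0,0.5,0,0,0,0,0,0,0,0,0,0,0,0,0.3,0,0,0,0,0.6,0,0,0,0,0.9,0,0,0,0,1,0,0,0,0,1,0,0,0,0,1,0,0,0,0,1,0,0,0,0,1,0,0,0,0,1], "force": 50}}

```text
time_s: 3.43
tool_pos: [0.6148, 0.0758, 0.0475]
eef_rot: [-0.58, 0.58, 0.405, -0.405]
ft_force: [-0.1, 0.1, 0.3]
opening: 0.0344
```

```bash
python3 -c "
from h import *
to(.5545,-.185,.25)
f=grab('scene');cv2.imwrite('pics/g1.png',cv2.resize(f['pixels'][150:330,260:480,::-1],None,fx=3,fy=3))"
```

```text
t 3.43 tcp [0.6148 0.0758 0.0475] F [-0.1  0.1  0.3] open 0.0344 ydir [ 1.e-04 -0.e+00 -1.e+00] need cm [-26.56 -20.25  -3.33] j [ 0.12  0.51  1.75 -0.    0.88 -1.1 ]
```

View pics/g1.png

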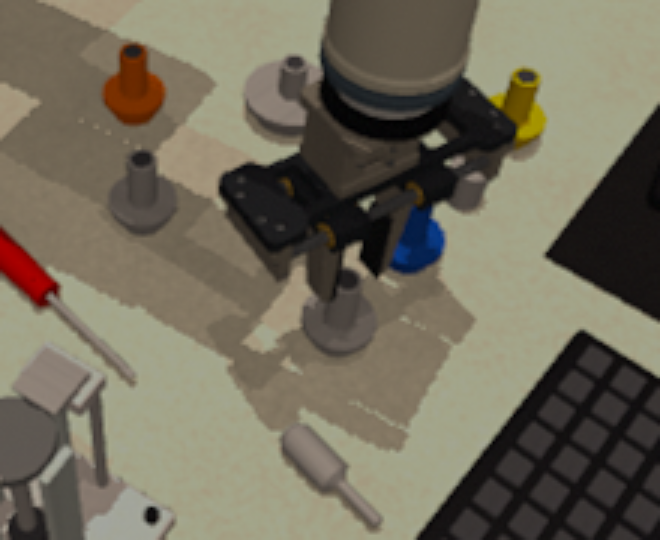

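The fingers are straddling A's stem at (345,290) in the crop. The opening is 34 mm and still closing, so I'll finish closing, then lift.

Request:
{"method": "send_rows", "body": {"series": [0,0,0,0,1,0,0,0,0,1,0,0,0,0,1,0,0,0,0,1,0,0,0,0,1,0,0,0,0,1]}}

```text
time_s: 3.98
tool_pos: [0.6169, 0.0752, 0.05]
eef_rot: [-0.579, 0.581, 0.406, -0.404]
ft_force: [-1.9, -5.6, 18.2]
opening: 0.0003
```

```bash
python3 -c "
from h import *
to(.5545,-.185,.25)"
```

```text
t 3.98 tcp [0.6169 0.0752 0.05  ] F [-1.9 -5.6 18.2] open 0.0003 ydir [ 4.1e-03 -7.0e-04 -1.0e+00] need cm [-26.57 -20.01  -3.18] j [ 0.12  0.5   1.75 -0.    0.88 -1.1 ]
```

The opening reads 0 with 18 N upward, so the stem slipped out. I need to look.

```bash
python3 -c "
from h import *
f=grab('scene');g=grab('top')
a=cv2.resize(f['pixels'][190:310,310:450,::-1],None,fx=4,fy=4);b=cv2.resize(g['pixels'][90:210,270:380,::-1],(220,240))
o=np.zeros((480,790,3),np.uint8);o[:,:560]=a;o[:240,565:785]=b
cv2.imwrite('pics/g2.png',o)"
```

```text
(no output)
```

View pics/g2.png

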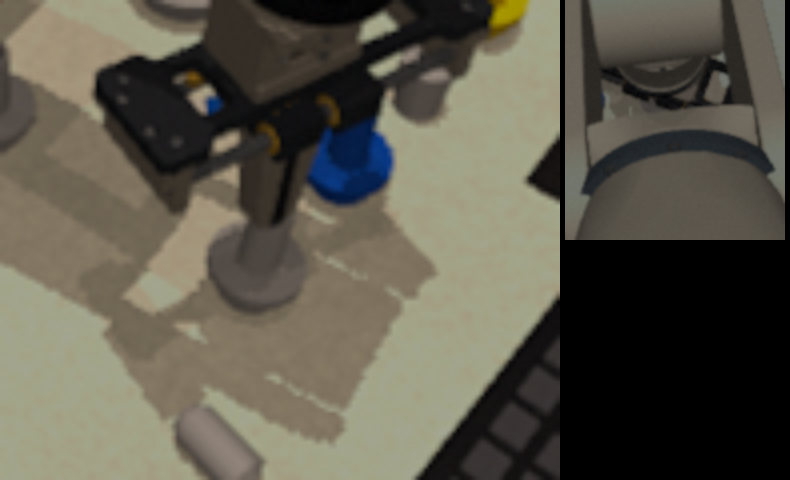

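```bash
python3 -c "
from h import *
f=grab('scene');P=pts(f)
def pr(X):
    c=f['R']@np.array(X)+f['t'];p=f['mtx']@c;return (p[:2]/p[2]).round(1)
for z in (0,.026,.047,.072,.1): print(z,pr((.6155,.0742,z)))
for v in range(228,268,2): print(v,[tuple((P[v,u]*1000).round(0).astype(int)) if P[v,u,2]==P[v,u,2] else 0 for u in (368,372,376,380,384)])
"
```

```text
0 [371.3 262. ]
0.026 [372.6 255.4]
0.047 [373.8 249.9]
0.072 [375.2 243. ]
0.1 [376.8 234.9]
228 [(np.int64(621), np.int64(19), np.int64(180)), (np.int64(626), np.int64(25), np.int64(179)), (np.int64(621), np.int64(53), np.int64(147)), (np.int64(637), np.int64(36), np.int64(176)), (np.int64(640), np.int64(45), np.int64(170))]
230 [(np.int64(623), np.int64(16), np.int64(178)), (np.int64(610), np.int64(60), np.int64(126)), (np.int64(621), np.int64(55), np.int64(139)), (np.int64(637), np.int64(37), np.int64(170)), (np.int64(628), np.int64(75), np.int64(126))]
232 [(np.int64(561), np.int64(141), np.int64(-1)), (np.int64(610), np.int64(60), np.int64(119)), (np.int64(622), np.int64(54), np.int64(135)), (np.int64(625), np.int64(64), np.int64(127)), (np.int64(629), np.int64(75), np.int64(120))]
234 [(np.int64(565), np.int64(135), np.int64(1)), (np.int64(611), np.int64(61), np.int64(112)), (np.int64(622), np.int64(55), np.int64(127)), (np.int64(625), np.int64(67), np.int64(119)), (np.int64(629), np.int64(77), np.int64(112))]
236 [(np.int64(568), np.int64(130), np.int64(0)), (np.int64(611), n
[... 2920 characters left out ...]
int64(24))]
262 [(np.int64(619), np.int64(51), np.int64(30)), (np.int64(625), np.int64(57), np.int64(30)), (np.int64(631), np.int64(63), np.int64(28)), (np.int64(639), np.int64(67), np.int64(30)), (np.int64(645), np.int64(75), np.int64(28))]
264 [(np.int64(621), np.int64(48), np.int64(27)), (np.int64(628), np.int64(52), np.int64(30)), (np.int64(634), np.int64(59), np.int64(28)), (np.int64(641), np.int64(64), np.int64(28)), (np.int64(641), np.int64(87), np.int64(1))]
266 [(np.int64(619), np.int64(54), np.int64(11)), (np.int64(630), np.int64(51), np.int64(25)), (np.int64(636), np.int64(57), np.int64(25)), (np.int64(643), np.int64(63), np.int64(24)), (np.int64(643), np.int64(84), np.int64(-1))]
```

The fingertips appear to be resting on the stem top (z about 0.073), although the TCP reads 0.05. I'll lift and compare the visible finger end with the reported TCP.

Request:
{"method": "send_rows", "body": {"series": [0,-1,0,0,1,0,-2,0,0,1,0,-2,0,0,1,0,-2,0,0,1,0,-2,0,0,1,0,-2,0,0,1,0,0,0,0,1,0,0,0,0,1]}}

```text
time_s: 4.8
tool_pos: [0.6154, 0.0759, 0.1584]
eef_rot: [-0.579, 0.58, 0.405, -0.404]
ft_force: [-0.2, 0.2, -0.7]
opening: 0.0004
```

```bash
cat > v.py <<'E'
from h import *
import sys
s=sensors.get_state();to(.6152,.0738,.047)
f=grab('scene');P=pts(f);R=Ro.from_quat(s["eef_rot"],scalar_first=True).as_matrix()
im=cv2.resize(f['pixels'][160:290,290:460,::-1],None,fx=4,fy=4)
for d,c in((0,(0,0,255)),(-.019,(0,255,0)),(-.04,(255,0,0))):
    p=f['mtx']@(f['R']@(s['tool_pos']+R[:,1]*d)+f['t']);p=p[:2]/p[2]
    cv2.circle(im,tuple(int(k) for k in(p-[290,160])*4),3,c,-1)
cv2.imwrite(f'pics/{sys.argv[1]}.png',im)
q=P[200:290,330:430].reshape(-1,3);q=q[(q[:,2]>.012)&(np.hypot(q[:,0]-.615,q[:,1]-.074)<.04)]
st=q[(q[:,2]>.066)&(q[:,2]<.082)];l=q[abs(q[:,2]-.026)<.004]
print("stem",cv2.minEnclosingCircle(st[:,:2].astype(np.float32)) if len(st) else 0,len(st),"lid",cv2.minEnclosingCircle(l[:,:2].astype(np.float32)))
E
python3 v.py g3
```

```text
t 4.8 tcp [0.6154 0.0759 0.1584] F [-0.2  0.2 -0.7] open 0.0004 ydir [ 2.2e-03  3.0e-04 -1.0e+00] need cm [-0.22 11.14 -0.03] j [ 0.12  0.38  1.68  0.    1.09 -1.1 ]
stem ((0.6167523264884949, 0.07298896461725235), 0.012093884870409966) 93 lid ((0.6167706847190857, 0.07304300367832184), 0.028500152751803398)
```

View pics/g3.png

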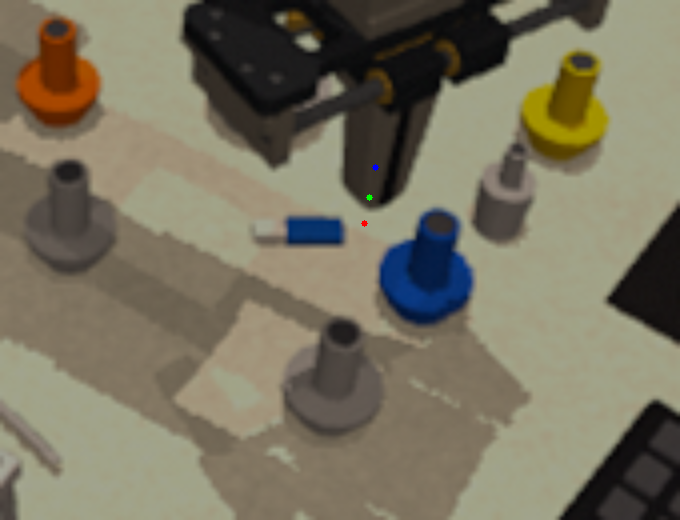

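Cup A has not moved: it is upright with its lid at (335,390) in the crop. The visible finger end is near the green dot, so the real finger ends sit about 20-22 mm above the reported TCP. That matches the contact, where the stem top at 72 mm met TCP 50. I'll apply a 22 mm correction: open, then go down to TCP z of about 0.026.

Request:
{"method": "send_rows", "body": {"series": [-0.1,0,0,0,0.3,0,0,0,0,0.3,0,0,0,0,0.3,0,0,0,0,0.3,0,0,0,0,0.3,0,0,0,0,0.3,0,0,0,0,0.3,0,0,0,0,0.3,0,0,0,0,0.3,0,0,0,0,0.3,0,2,0,0,0.3,0,2,0,0,0.3,0,2,0,0,0.3,0,2,0,0,0.3,0,2,0,0,0.3,0,1.5,0,0,0.3,0,1,0,0,0.3,0,0.7,0,0,0.3,0,0,0,0,0.3,0,0,0,0,0.3]}}

```text
time_s: 6.52
tool_pos: [0.6147, 0.0749, 0.0258]
eef_rot: [-0.58, 0.58, 0.405, -0.405]
ft_force: [0.3, -0.2, 0.1]
opening: 0.0643
```

```bash
python3 -c "
from h import *
to(.6152,.0738,.026)"
```

```text
t 6.52 tcp [0.6147 0.0749 0.0258] F [ 0.3 -0.2  0.1] open 0.0643 ydir [ 2.e-04  0.e+00 -1.e+00] need cm [-0.09 -0.02 -0.09] j [ 0.12  0.54  1.77  0.    0.84 -1.1 ]
```

No contact. Closing.

Request:
{"method": "send_rows", "body": {"series": [0,0,0,0,0.5,0,0,0,0,0.7,0,0,0,0,1,0,0,0,0,1,0,0,0,0,1,0,0,0,0,1,0,0,0,0,1,0,0,0,0,1,0,0,0,0,1,0,0,0,0,1]}}

```text
time_s: 7.35
tool_pos: [0.6146, 0.0749, 0.0257]
eef_rot: [-0.58, 0.58, 0.405, -0.405]
ft_force: [-0.2, -0.6, 2.8]
opening: 0.0228
```

```bash
python3 v.py g4
```

```text
t 7.35 tcp [0.6146 0.0749 0.0257] F [-0.2 -0.6  2.8] open 0.0228 ydir [ 2.e-04  1.e-04 -1.e+00] need cm [-0.08 -2.13 -0.1 ] j [ 0.12  0.54  1.77  0.    0.84 -1.1 ]
stem ((0.6162751913070679, 0.0739758238196373), 0.027757050469517708) 142 lid ((0.6172245740890503, 0.07307277619838715), 0.027858484536409378)
```

View pics/g4.png

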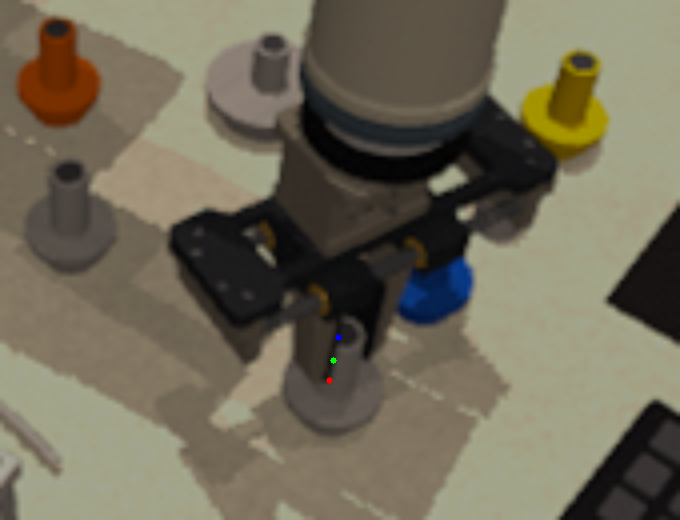

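```bash
python3 -c "
from h import *
f=grab('scene');P=pts(f)*1000
for u in (366,368,370,376,380,384):
  print(u,[(v,*P[v,u].round(0).astype(int).tolist()) for v in range(238,262,2) if P[v,u,2]==P[v,u,2]])
"
```

```text
366 [(238, 622, 16, 154), (242, 607, 48, 96), (244, 608, 48, 89), (246, 608, 50, 80), (248, 609, 50, 74), (250, 609, 50, 67), (252, 610, 51, 60), (254, 602, 67, 27), (256, 605, 63, 26), (258, 608, 59, 27)]
368 [(238, 612, 43, 118), (240, 613, 44, 112), (242, 614, 44, 105), (244, 614, 45, 97), (246, 615, 45, 91), (248, 615, 47, 82), (250, 615, 47, 76), (252, 616, 48, 68), (254, 617, 48, 62), (256, 608, 67, 25), (258, 612, 61, 27), (260, 615, 57, 28)]
370 [(238, 626, 25, 147), (240, 616, 46, 113), (242, 617, 47, 105), (244, 617, 47, 98), (246, 617, 49, 90), (248, 617, 51, 81), (250, 618, 51, 73), (252, 617, 54, 63), (254, 618, 55, 55), (256, 615, 63, 35), (258, 616, 63, 28), (260, 618, 61, 25)]
376 [(238, 634, 33, 146), (240, 613, 80, 74), (242, 616, 77, 73), (244, 619, 73, 73), (246, 622, 67, 74), (248, 624, 65, 71), (250, 625, 65, 65), (252, 625, 66, 56), (254, 626, 68, 48), (256, 626, 69, 39), (258, 627, 68, 35), (260, 628, 70, 25)]
380 [(238, 618, 87, 79), (240, 620, 85, 75), (242, 622, 83, 72), (244, 625, 79, 72), (246, 628, 75, 72), (248, 628, 75, 65), (250, 621, 95, 29), (252, 623, 93, 25), (254, 626, 87, 27), (256, 629, 83, 27), (258, 632, 79, 27), (260, 635, 74, 27)]
384 [(238, 629, 81, 94), (240, 629, 84, 85), (242, 630, 84, 79), (244, 630, 87, 68), (246, 631, 87, 61), (248, 631, 90, 51), (250, 619, 121, -1), (252, 630, 98, 27), (254, 633, 93, 27), (256, 636, 88, 27), (258, 638, 85, 25), (260, 642, 80, 27)]
```

The finger ends are at z of about 0.05 and the stem is gripped (opening 23 mm), so the 24 mm TCP offset is confirmed. Cup to mouth is (-0.061, -0.2586) in both views, so the TCP target is (0.5533, -0.1837). Lifting.

Request:
{"method": "send_rows", "body": {"series": [0,-0.5,0,0,1,0,-1,0,0,1,0,-1.8,0,0,1,0,-1.8,0,0,1,0,-1.8,0,0,1,0,-1.8,0,0,1,0,-1.8,0,0,1,0,-1.8,0,0,1,0,-1.8,0,0,1,0,-1.8,0,0,1,0,-1.1,0,0,1,0,-0.5,0,0,1,0,0,0,0,1], "force": 60}}

```text
time_s: 8.53
tool_pos: [0.615, 0.0749, 0.2018]
eef_rot: [-0.579, 0.58, 0.405, -0.404]
ft_force: [0.8, 0.5, -0.2]
opening: 0.0229
```

```bash
python3 -c "
from h import *
to(.5533,-.1837,.2)"
```

```text
t 8.53 tcp [0.615  0.0749 0.2018] F [ 0.8  0.5 -0.2] open 0.0229 ydir [ 2.e-03  2.e-04 -1.e+00] need cm [-26.4    0.16  -3.12] j [ 0.12  0.33  1.64 -0.    1.17 -1.1 ]
```

Request:
{"method": "send_rows", "body": {"series": [-0.8,0,-0.12,0,1,-2.1,0,-0.25,0,1,-2.1,0,-0.25,0,1,-2.1,0,-0.25,0,1,-2.1,0,-0.25,0,1,-2.1,0,-0.25,0,1,-2.1,0,-0.25,0,1,-2.1,0,-0.25,0,1,-2.1,0,-0.25,0,1,-2.1,0,-0.25,0,1,-2.1,0,-0.25,0,1,-2.1,0,-0.25,0,1,-2.1,0,-0.25,0,1,-0.4,0,0,0,1,0,0,0,0,1,0,0,0,0,1]}}

```text
time_s: 9.87
tool_pos: [0.5521, -0.1835, 0.1996]
eef_rot: [0.58, -0.579, -0.404, 0.405]
ft_force: [-0.6, 0.8, -1.2]
opening: 0.0228
```

```bash
cat > w.py <<'E'
from h import *
import sys
to(.5533,-.1837,.2)
f=grab('scene');P=pts(f);im=f['pixels'][170:370,180:380,::-1]
cv2.imwrite(f'pics/{sys.argv[1]}.png',cv2.resize(im,None,fx=3,fy=3))
q=P[170:370,180:380].reshape(-1,3);r=np.hypot(q[:,0]-.5555,q[:,1]+.1854)
for a in np.arange(.150,.25,.006):
    m=(r<.045)&(abs(q[:,2]-a)<.003)
    if m.sum()>3: print(round(a,3),m.sum(),q[m].min(0).round(3),q[m].max(0).round(3))
E
python3 w.py g5
```

```text
t 9.87 tcp [ 0.5521 -0.1835  0.1996] F [-0.6  0.8 -1.2] open 0.0228 ydir [-1.4e-03  8.0e-04 -1.0e+00] need cm [ 0.02 -0.04 -0.12] j [-0.32  0.28  1.72  0.    1.15 -1.54]
0.15 364 [ 0.542 -0.23   0.147] [ 0.591 -0.141  0.153]
0.18 4 [ 0.567 -0.198  0.177] [ 0.575 -0.187  0.183]
0.192 13 [ 0.553 -0.211  0.19 ] [ 0.581 -0.166  0.195]
0.198 430 [ 0.532 -0.212  0.195] [ 0.582 -0.157  0.201]
0.204 136 [ 0.535 -0.21   0.201] [ 0.582 -0.158  0.207]
0.21 31 [ 0.552 -0.196  0.207] [ 0.566 -0.177  0.213]
0.216 30 [ 0.554 -0.196  0.213] [ 0.566 -0.179  0.219]
0.222 37 [ 0.555 -0.203  0.219] [ 0.566 -0.176  0.225]
0.228 72 [ 0.553 -0.209  0.225] [ 0.57  -0.166  0.231]
0.234 71 [ 0.552 -0.209  0.231] [ 0.57  -0.165  0.237]
0.24 84 [ 0.544 -0.21   0.237] [ 0.571 -0.164  0.243]
0.246 225 [ 0.541 -0.211  0.243] [ 0.57  -0.164  0.249]
```

View pics/g5.png

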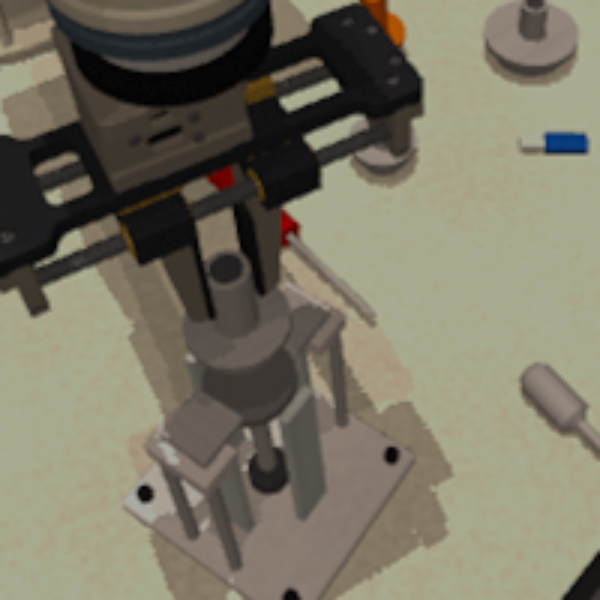

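Cup A is upright over the mouth, with its lid at (240,330) in the crop and the lips at (200,430) and (310,310). The lid at z 0.200 puts the origin at TCP - 0.026. Nudging x by about 1 mm, then pressing in stages.

Request:
{"method": "send_rows", "body": {"series": [0,0.3,-0.13,0,1,0,0.6,0,0,1,0,0.6,0,0,1,0,0.6,0,0,1,0,0.6,0,0,1,0,0.5,0,0,1,0,0.4,0,0,1,0,0.4,0,0,1,0,0.3,0,0,1,0,0.3,0,0,1,0,0.3,0,0,1,0,0,0,0,1,0,0,0,0,1]}}

```text
time_s: 11.0
tool_pos: [0.5542, -0.1842, 0.1516]
eef_rot: [-0.58, 0.58, 0.405, -0.405]
ft_force: [-0.2, 0.5, 2.1]
opening: 0.0229
```

```bash
python3 w.py g6
```

```text
t 11.0 tcp [ 0.5542 -0.1842  0.1516] F [-0.2  0.5  2.1] open 0.0229 ydir [ 5.e-04 -1.e-04 -1.e+00] need cm [ 0.02 -4.84  0.1 ] j [-0.32  0.33  1.76  0.    1.05 -1.54]
0.15 653 [ 0.534 -0.23   0.147] [ 0.584 -0.14   0.153]
0.156 131 [ 0.54  -0.212  0.153] [ 0.584 -0.161  0.159]
0.162 28 [ 0.555 -0.197  0.159] [ 0.568 -0.179  0.165]
0.168 25 [ 0.557 -0.197  0.165] [ 0.568 -0.177  0.171]
0.174 32 [ 0.557 -0.204  0.171] [ 0.57  -0.168  0.177]
0.18 53 [ 0.555 -0.209  0.177] [ 0.571 -0.166  0.183]
0.186 58 [ 0.555 -0.21   0.183] [ 0.572 -0.166  0.189]
0.192 68 [ 0.55  -0.211  0.189] [ 0.572 -0.166  0.195]
0.198 202 [ 0.544 -0.211  0.195] [ 0.572 -0.166  0.201]
0.204 47 [ 0.55  -0.212  0.201] [ 0.573 -0.165  0.207]
0.21 43 [ 0.551 -0.213  0.207] [ 0.573 -0.164  0.213]
0.216 58 [ 0.552 -0.213  0.213] [ 0.573 -0.164  0.219]
0.222 52 [ 0.551 -0.214  0.219] [ 0.573 -0.163  0.225]
0.228 52 [ 0.555 -0.214  0.225] [ 0.574 -0.161  0.231]
0.234 57 [ 0.554 -0.215  0.231] [ 0.575 -0.161  0.237]
0.24 31 [ 0.55  -0.211  0.237] [ 0.572 -0.167  0.242]
0.246 14 [ 0.553 -0.173  0.243] [ 0.572 -0.167  0.249]
```

Request:
{"method": "send_rows", "body": {"series": [0,0.25,0,0,1,0,0.25,0,0,1,0,0.25,0,0,1,0,0.25,0,0,1,0,0.2,0,0,1,0,0.2,0,0,1,0,0,0,0,1,0,0,0,0,1,0,0,0,0,1,0,0,0,0,1]}}

```text
time_s: 11.88
tool_pos: [0.5541, -0.1842, 0.1376]
eef_rot: [-0.58, 0.58, 0.405, -0.405]
ft_force: [0.8, 1.0, 3.8]
opening: 0.0224
```

```bash
python3 w.py g7
```

```text
t 11.88 tcp [ 0.5541 -0.1842  0.1376] F [0.8 1.  3.8] open 0.0224 ydir [ 3.e-04 -1.e-04 -1.e+00] need cm [ 0.02 -6.24  0.09] j [-0.32  0.35  1.77 -0.    1.02 -1.54]
0.15 373 [ 0.523 -0.23   0.147] [ 0.591 -0.14   0.153]
0.156 24 [ 0.548 -0.227  0.153] [ 0.568 -0.178  0.158]
0.162 39 [ 0.557 -0.204  0.159] [ 0.57  -0.167  0.165]
0.168 59 [ 0.556 -0.21   0.165] [ 0.571 -0.165  0.171]
0.174 52 [ 0.554 -0.21   0.171] [ 0.572 -0.165  0.177]
0.18 72 [ 0.55  -0.211  0.177] [ 0.572 -0.164  0.183]
0.186 184 [ 0.546 -0.212  0.183] [ 0.572 -0.164  0.189]
0.192 41 [ 0.55  -0.212  0.189] [ 0.573 -0.164  0.195]
0.198 49 [ 0.551 -0.213  0.195] [ 0.574 -0.164  0.201]
0.204 49 [ 0.55  -0.213  0.201] [ 0.573 -0.164  0.207]
0.21 51 [ 0.554 -0.214  0.207] [ 0.574 -0.162  0.213]
0.216 50 [ 0.554 -0.214  0.213] [ 0.574 -0.162  0.219]
0.222 44 [ 0.55  -0.215  0.219] [ 0.574 -0.163  0.225]
0.228 18 [ 0.551 -0.176  0.225] [ 0.572 -0.167  0.23 ]
0.234 11 [ 0.553 -0.174  0.232] [ 0.572 -0.167  0.237]
0.24 4 [ 0.554 -0.174  0.239] [ 0.572 -0.167  0.24 ]
0.246 6 [ 0.539 -0.223  0.243] [ 0.566 -0.169  0.249]
```

View pics/g7.png

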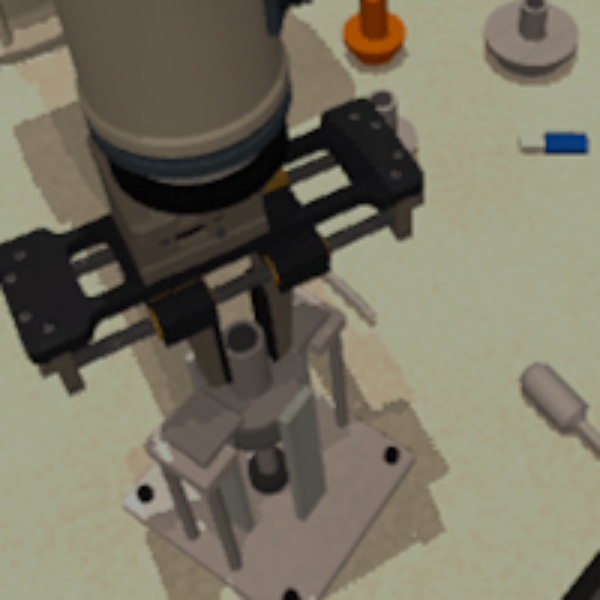

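The lid is now under the lips: stem top at z 0.186 puts the origin 31 mm below the mouth, and the force is 3.8 N. Releasing and lifting.

Request:
{"method": "send_rows", "body": {"series": [0,0,0,0,0.6,0,0,0,0,0.4,0,0,0,0,0.3,0,0,0,0,0.3,0,0,0,0,0.3,0,0,0,0,0.3,0,0,0,0,0.3,0,-1.0,0,0,0.3,0,-2,0,0,0.3,0,-2,0,0,0.3,0,-2,0,0,0.3,0,-1,0,0,0.3,0,0,0,0,0.3]}}

```text
time_s: 13.02
tool_pos: [0.5555, -0.1847, 0.2205]
eef_rot: [-0.578, 0.581, 0.406, -0.404]
ft_force: [0.1, 0.0, -0.8]
opening: 0.0645
```

```bash
python3 w.py g8; python3 -c "
from h import *
to(.4295,.0695,.2)"
```

```text
t 13.02 tcp [ 0.5555 -0.1847  0.2205] F [ 0.1  0.  -0.8] open 0.0645 ydir [ 0.0044 -0.0015 -1.    ] need cm [0.02 2.05 0.25] j [-0.32  0.26  1.69 -0.    1.18 -1.54]
0.15 532 [ 0.519 -0.23   0.147] [ 0.59  -0.141  0.153]
0.156 29 [ 0.554 -0.226  0.153] [ 0.57  -0.177  0.159]
0.162 24 [ 0.554 -0.197  0.159] [ 0.568 -0.18   0.165]
0.168 26 [ 0.553 -0.197  0.165] [ 0.568 -0.177  0.171]
0.174 30 [ 0.553 -0.197  0.171] [ 0.568 -0.18   0.177]
0.18 32 [ 0.553 -0.197  0.177] [ 0.568 -0.179  0.183]
0.186 28 [ 0.553 -0.197  0.183] [ 0.569 -0.178  0.189]
0.192 163 [ 0.545 -0.197  0.189] [ 0.568 -0.174  0.194]
0.246 24 [ 0.55  -0.226  0.244] [ 0.578 -0.149  0.249]
t 13.07 tcp [ 0.5546 -0.1844  0.2187] F [ 0.  -0.5 -0.8] open 0.0644 ydir [ 2.3e-03 -8.0e-04 -1.0e+00] need cm [19.52  1.82 20.5 ] j [-0.32  0.26  1.69 -0.    1.18 -1.54]
```

View pics/g8.png

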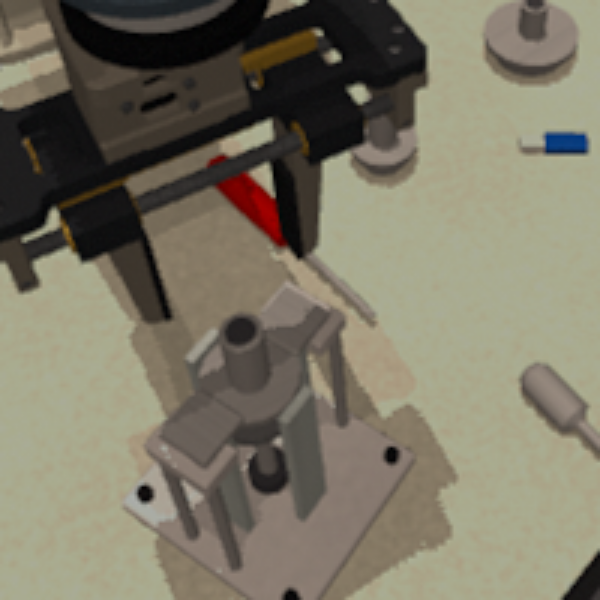

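Cup A is held by the lips: stem top at z 0.191, origin about 26 mm below the mouth, upright and centred. Now cup B, with TCP target (0.429, 0.069).

Request:
{"method": "send_rows", "body": {"series": [0.7,0,0.75,0,0.3,1.5,0,1.58,0,0.3,1.5,0,1.58,0,0.3,1.5,0,1.58,0,0.3,1.5,0,1.58,0,0.3,1.5,0,1.58,0,0.3,1.5,0,1.58,0,0.3,1.5,0,1.58,0,0.3,1.5,0,1.58,0,0.3,1.5,0,1.58,0,0.3,1.5,0,1.58,0,0.3,1.5,0,1.58,0,0.3,1.5,0,1.58,0,0.3,0.74,0,0.81,0,0.3,0,0,0,0,0.3,0,0,0,0,0.3]}}

```text
time_s: 14.4
tool_pos: [0.4278, 0.0691, 0.2169]
eef_rot: [0.579, -0.579, -0.405, 0.406]
ft_force: [-0.3, -0.9, 0.2]
opening: 0.0643
```

```bash
python3 -c "
from h import *
to(.429,.0688,.026)"
```

```text
t 14.4 tcp [0.4278 0.0691 0.2169] F [-0.3 -0.9  0.2] open 0.0643 ydir [-8.e-04 -5.e-04 -1.e+00] need cm [ 0.02 19.09 -0.13] j [ 0.16  0.02  1.99 -0.    1.14 -1.06]
```

Request:
{"method": "send_rows", "body": {"series": [0,1,-0.1,0,0.3,0,1.9,0,0,0.3,0,1.9,0,0,0.3,0,1.9,0,0,0.3,0,1.9,0,0,0.3,0,1.9,0,0,0.3,0,1.9,0,0,0.3,0,1.9,0,0,0.3,0,1.9,0,0,0.3,0,1.4,0,0,0.3,0,1.0,0,0,0.3,0,0.5,0,0,0.3,0,0,0,0,0.3,0,0,0,0,0.3]}}

```text
time_s: 15.57
tool_pos: [0.4293, 0.0681, 0.0262]
eef_rot: [0.58, -0.58, -0.404, 0.405]
ft_force: [0.2, 0.1, -0.3]
opening: 0.0648
```

```bash
python3 -c "
from h import *
to(.429,.0688,.026)"
```

```text
t 15.57 tcp [0.4293 0.0681 0.0262] F [ 0.2  0.1 -0.3] open 0.0648 ydir [-7.e-04 -2.e-04 -1.e+00] need cm [0.05 0.02 0.05] j [ 0.15  0.31  2.16 -0.    0.67 -1.06]
```

Request:
{"method": "send_rows", "body": {"series": [0,0,0,0,0.5,0,0,0,0,0.7,0,0,0,0,1,0,0,0,0,1,0,0,0,0,1,0,0,0,0,1,0,0,0,0,1,0,0,0,0,1,0,0,0,0,1,0,0,0,0,1], "force": 60}}

```text
time_s: 16.4
tool_pos: [0.4294, 0.0687, 0.0266]
eef_rot: [-0.58, 0.58, 0.405, -0.405]
ft_force: [-0.2, -0.9, 3.5]
opening: 0.0231
```

```bash
python3 -c "
from h import *
to(.429,.0688,.026)
f=grab('scene');P=pts(f);q=P[180:250,260:350].reshape(-1,3);q=q[np.hypot(q[:,0]-.43,q[:,1]-.068)<.04]
l=q[abs(q[:,2]-.026)<.004]; print(cv2.minEnclosingCircle(l[:,:2].astype(np.float32)),len(l))"
```

```text
t 16.4 tcp [0.4294 0.0687 0.0266] F [-0.2 -0.9  3.5] open 0.0231 ydir [ 2.e-04  0.e+00 -1.e+00] need cm [-0.01  0.06  0.04] j [ 0.16  0.31  2.16 -0.    0.67 -1.06]
((0.431556761264801, 0.06785460561513901), 0.028271332383155823) 224
```

Request:
{"method": "send_rows", "body": {"series": [0,-0.5,0,0,1,0,-1,0,0,1,0,-2,0,0,1,0,-2,0,0,1,0,-2,0,0,1,0,-2,0,0,1,0,-2,0,0,1,0,-2,0,0,1,0,-2,0,0,1,0,-2,0,0,1,0,-2,0,0,1,0,-2,0,0,1,0,-1.2,0,0,1,0,-0.7,0,0,1,0,0,0,0,1,0,0,0,0,1]}}

```text
time_s: 17.78
tool_pos: [0.4289, 0.0686, 0.2601]
eef_rot: [0.58, -0.58, -0.405, 0.405]
ft_force: [0.1, -0.1, -1.0]
opening: 0.0229
```

```bash
python3 -c "
from h import *
to(.5541,-.1844,.26)"
```

```text
t 17.78 tcp [0.4289 0.0686 0.2601] F [ 0.1 -0.1 -1. ] open 0.0229 ydir [-3.e-04 -1.e-04 -1.e+00] need cm [-1.944e+01  1.000e-02 -2.047e+01] j [ 0.16 -0.02  1.93 -0.    1.23 -1.06]
```

Request:
{"method": "send_rows", "body": {"series": [-0.7,0,-0.75,0,1,-1.5,0,-1.58,0,1,-1.5,0,-1.58,0,1,-1.5,0,-1.58,0,1,-1.5,0,-1.58,0,1,-1.5,0,-1.58,0,1,-1.5,0,-1.58,0,1,-1.5,0,-1.58,0,1,-1.5,0,-1.58,0,1,-1.5,0,-1.58,0,1,-1.5,0,-1.58,0,1,-1.5,0,-1.58,0,1,-1.5,0,-1.58,0,1,-0.74,0,-0.76,0,1,0,0,0,0,1,0,0,0,0,1]}}

```text
time_s: 19.12
tool_pos: [0.5537, -0.1844, 0.2594]
eef_rot: [0.581, -0.579, -0.404, 0.405]
ft_force: [0.4, 0.3, -1.3]
opening: 0.0228
```

```bash
python3 w.py g9; python3 -c "
from h import *
to(.5541,-.1844,.26)
f=grab('scene');P=pts(f)[170:370,180:380].reshape(-1,3);q=P[np.hypot(P[:,0]-.5555,P[:,1]+.1854)<.05]
l=q[abs(q[:,2]-.26)<.004]; print('lid',cv2.minEnclosingCircle(l[:,:2].astype(np.float32)),len(l))"
```

```text
t 19.12 tcp [ 0.5537 -0.1844  0.2594] F [ 0.4  0.3 -1.3] open 0.0228 ydir [-0.0019  0.001  -1.    ] need cm [0.05 5.94 0.05] j [-0.32  0.23  1.64  0.    1.27 -1.54]
0.15 541 [ 0.52  -0.23   0.147] [ 0.591 -0.14   0.153]
0.156 28 [ 0.553 -0.197  0.153] [ 0.568 -0.152  0.159]
0.162 26 [ 0.554 -0.197  0.159] [ 0.568 -0.179  0.165]
0.168 27 [ 0.552 -0.197  0.165] [ 0.568 -0.178  0.171]
0.174 28 [ 0.554 -0.197  0.171] [ 0.568 -0.178  0.177]
0.18 27 [ 0.554 -0.197  0.177] [ 0.568 -0.178  0.183]
0.186 33 [ 0.553 -0.197  0.183] [ 0.568 -0.178  0.188]
0.192 160 [ 0.545 -0.197  0.189] [ 0.567 -0.174  0.193]
0.24 8 [ 0.567 -0.203  0.238] [ 0.575 -0.188  0.242]
0.246 8 [ 0.564 -0.207  0.243] [ 0.579 -0.187  0.249]
t 19.17 tcp [ 0.5536 -0.1838  0.2597] F [ 0.6 -0.5 -0.9] open 0.0226 ydir [-1.6e-03  9.0e-04 -1.0e+00] need cm [-0.04 -0.03 -0.06] j [-0.32  0.23  1.64  0.    1.27 -1.54]
lid ((0.5548914074897766, -0.1850307285785675), 0.02808222360908985) 625
```

View pics/g9.png

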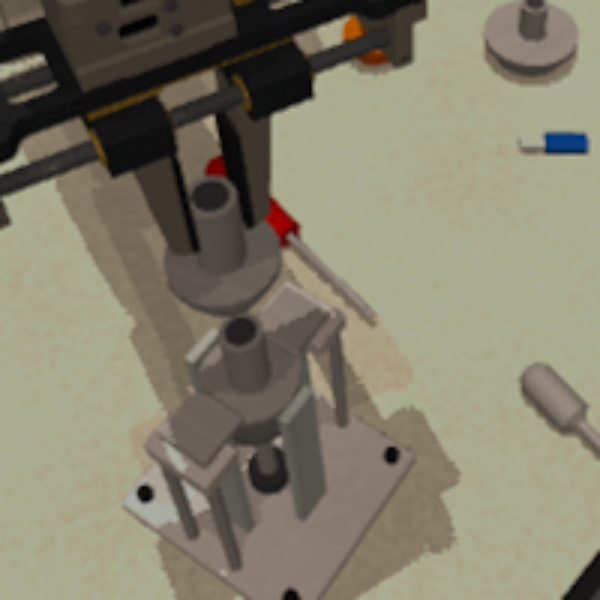

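Cup B is above cup A, with its lid at (223,265) in the crop and A's stem at (243,345). Their centres agree to within 1 mm. Pressing down in stages.

Request:
{"method": "send_rows", "body": {"series": [0,0.5,-0.06,0,1,0,0.7,0,0,1,0,0.7,0,0,1,0,0.7,0,0,1,0,0.5,0,0,1,0,0.4,0,0,1,0,0.4,0,0,1,0,0.4,0,0,1,0,0.4,0,0,1,0,0.4,0,0,1,0,0.4,0,0,1,0,0.4,0,0,1,0,0.4,0,0,1,0,0.4,0,0,1,0,0.4,0,0,1,0,0,0,0,1,0,0,0,0,1]}}

```text
time_s: 20.63
tool_pos: [0.5551, -0.1846, 0.1893]
eef_rot: [0.58, -0.58, -0.405, 0.405]
ft_force: [-0.2, 0.0, 3.2]
opening: 0.0225
```

```bash
cat > s.py <<'E'
from h import *
to(.5541,-.1844,.1376)
f=grab('scene');P=pts(f)[170:370,180:380].reshape(-1,3);q=P[np.hypot(P[:,0]-.5555,P[:,1]+.1854)<.014]
zt=sensors.get_state()['tool_pos'][2]-.0256
h=q[abs(q[:,2]-zt-.072)<.006]; print('stem top z',np.median(h[:,2]),'expect',zt+.072, h.mean(0),len(h))
q=P[np.hypot(P[:,0]-.5555,P[:,1]+.1854)<.04];l=q[abs(q[:,2]-zt-.026)<.004];print('lid',cv2.minEnclosingCircle(l[:,:2].astype(np.float32)),len(l))
E
python3 s.py
```

```text
t 20.63 tcp [ 0.5551 -0.1846  0.1893] F [-0.2  0.   3.2] open 0.0225 ydir [-0. -0. -1.] need cm [-0.02  5.17  0.1 ] j [-0.32  0.29  1.72 -0.    1.13 -1.54]
stem top z 0.2353979600611743 expect 0.23596287460656978 [ 0.55802452 -0.18480103  0.23529422] 192
lid ((0.5578303933143616, -0.18589268624782562), 0.028162969276309013) 519
```

Request:
{"method": "send_rows", "body": {"series": [0,0.4,0.08,0,1,0,0.4,0,0,1,0,0.4,0,0,1,0,0.4,0,0,1,0,0.4,0,0,1,0,0.4,0,0,1,0,0.4,0,0,1,0,0.4,0,0,1,0,0.3,0,0,1,0,0.3,0,0,1,0,0.3,0,0,1,0,0.3,0,0,1,0,0.3,0,0,1,0,0.25,0,0,1,0,0.2,0,0,1,0,0,0,0,1,0,0,0,0,1]}}

```text
time_s: 22.1
tool_pos: [0.5544, -0.1843, 0.1379]
eef_rot: [-0.58, 0.58, 0.405, -0.405]
ft_force: [1.0, 0.0, 6.1]
opening: 0.0224
```

```bash
python3 s.py
```

```text
t 22.1 tcp [ 0.5544 -0.1843  0.1379] F [1.  0.  6.1] open 0.0224 ydir [ 2.e-04 -1.e-04 -1.e+00] need cm [-0.02  0.03  0.03] j [-0.32  0.35  1.77 -0.    1.02 -1.54]
stem top z 0.1839188190933826 expect 0.18434781697587624 [ 0.55707601 -0.18486542  0.18363211] 169
lid ((0.5554934144020081, -0.18411286175251007), 0.038270384073257446) 396
```

Stem top at z 0.184 puts the origin about 33 mm below the mouth, with no slip in the grip and 6 N. Releasing and retreating.

Request:
{"method": "send_rows", "body": {"series": [0,0,0,0,0.6,0,0,0,0,0.4,0,0,0,0,0.3,0,0,0,0,0.3,0,0,0,0,0.3,0,0,0,0,0.3,0,0,0,0,0.3,0,-1.0,0,0,0.3,0,-2,0,0,0.3,0,-2,0,0,0.3,0,-2,0,0,0.3,0,-2,0,0,0.3,0,-2,0,0,0.3,0,-1,0,0,0.3,0,0,0,0,0.3,0,0,0,0,0.3]}}

```text
time_s: 23.48
tool_pos: [0.5543, -0.1843, 0.2582]
eef_rot: [-0.58, 0.58, 0.405, -0.405]
ft_force: [-0.3, -0.0, -0.6]
opening: 0.0644
```

```bash
python3 w.py g10
```

```text
t 23.48 tcp [ 0.5543 -0.1843  0.2582] F [-0.3 -0.  -0.6] open 0.0644 ydir [ 8.e-04 -3.e-04 -1.e+00] need cm [0.02 5.82 0.12] j [-0.32  0.23  1.65 -0.    1.26 -1.54]
0.15 532 [ 0.52  -0.23   0.147] [ 0.588 -0.141  0.153]
0.156 26 [ 0.547 -0.226  0.153] [ 0.568 -0.15   0.159]
0.162 31 [ 0.554 -0.197  0.159] [ 0.568 -0.177  0.165]
0.168 27 [ 0.553 -0.197  0.165] [ 0.568 -0.177  0.171]
0.174 28 [ 0.551 -0.197  0.171] [ 0.568 -0.178  0.176]
0.18 31 [ 0.554 -0.198  0.177] [ 0.568 -0.176  0.183]
0.186 27 [ 0.55  -0.197  0.183] [ 0.568 -0.181  0.189]
0.192 165 [ 0.544 -0.197  0.189] [ 0.568 -0.175  0.194]
```

View pics/g10.png

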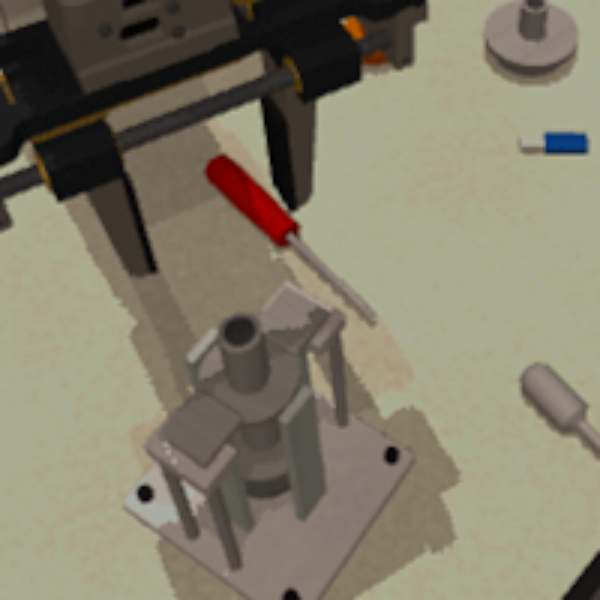

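The upper cup is under the lips, with its stem top at (240,330) in the crop and z 0.191. The first cup is upright below it at (265,465). The gripper is clear, so I'm handing in.

```bash
python3 -c "
from bench import job_done
print(job_done())"
```

```text
the job is handed in; nothing more can be done
None
```

Both matching steel cups are in the magazine, one above the other, and I handed the job in at about 23.5 s; no verdict was reported.

**Last checks:** In the last picture and depth data, the upper cup is upright and its stem top is at z 0.191. That puts its origin about 26 mm below the mouth, so its lid is against the lips. It is within about 2 mm of the magazine's axis. The first cup is upright directly below it, but I judged that only by eye in the picture and did not measure its depth. The gripper was open and clear. The most force I saw while pressing was about 6 N.

**What went wrong:** The first grasp on cup A failed. The real finger ends sit about 22–24 mm above the reported TCP, so the fingers shut on top of the stem, and the wrist read about 18 N. The cup did not move, and with that offset corrected both grasps held.

**Disagreement:** The two cameras differed by 2–3 mm in x. I worked from the offset between cup and mouth instead, and the views agreed on that.

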